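# Tidy the gift counter and seal the nougat tub

### The arm

A 6-joint arm with a two-finger parallel gripper is mounted at the origin on a cart in front of the work surface, level with it; the furniture and walls round the work are solid. World frame = base frame: x ahead of the robot, y to its left, z up, the work surface at z = 0. Lengths are in mm, angles in rad, forces in N, time in s.
With the tool pointing down it reaches from about 300 to 775 mm from the base axis. Payload 14.6 kg.
Tool frame: the origin (TCP) lies midway between the tips of the shut fingers; the grasp point (between the pads) lies 19 mm behind it; z points along the fingers, y is the line along which they close (so a half turn about z gives the same grasp; the last joint's range is limited). The gripper opens to 94 mm and grips with 3 to 60 N. Pads are 16 mm wide; open, the fingers measure 119 mm over their backs; the gripper's body (75 mm by 177 mm) begins 78 mm behind the grasp point.
Start: joints at [1.164, 0.3, 1.521, -0, 1.321, -0.067], TCP at [183.311, 518.542, 205.446] pointing down, gripper open.
Joint ranges: [-3.03, 3.03], [-0.79, 2.21], [0.23, 2.52], [-1.04, 4.18], [0, 3.07], [-2.55, 2.55]. Speed limits (rad/s): [2.22, 2.22, 2.57, 3.14, 3.14, 3.14].

### API

Orientations are given as a unit quaternion [w, x, y, z].
In Python, from workcell import manip, camrig gives the robot as it stands (manip), with the cameras (camrig).
- The arm moves only by the shell command python3 drive.py [FORCE], which reads ROWS from standard input. ROWS is one flat JSON list of numbers that holds 1 to 8 rows one after another, with no inner brackets; each row has 5 numbers: the finger opening in mm, then dx, dy, dz in mm, then a turn about the tool's z in rad; each row shifts and turns the commanded pose from where the row before left it, along the tool's axes as they then stand; what a row does not reach is not made up. A row lasts 1/12 s, in which the tool goes at most 41.7 mm and 0.125 rad, less where a joint would pass 70% of its speed; a pose out of reach is approached as far as the arm can. The fingers move at their own pace and stop on an object; FORCE is the grip in N (left out, the last holds). Time passes only in rows, so rows that do not move let the fingers close. It prints the time, the measured TCP pose, the force, the opening and the grip force at its end. Input that does not fit is refused with a message, and nothing moves.
- manip.sense(): the state, without advancing time (a new reading comes with each control period).
- camrig.read_camera(name): name is "side" or "top" or "wrist"; returns a dict with "frame" (384x512x3 uint8, red, green, blue), "vertical_fov" (degrees; the focal length in pixels is half the picture's height over the tangent of half this angle, whatever the lens; pixels are square), "cx", "cy" (the principal point, pixels), "origin" and "orientation" of the camera in the world; the wrist camera has in their place "tool_from_camera" (4x4, takes a point from camera to tool coordinates, whose origin is the TCP and whose axes are the flange's). Camera axes: x right, y down, z forward; pixel columns grow to the right and rows downward; lengths in mm; the calibration is good to about 2 mm. A picture is of the moment at which its call begins: read the wrist's pose just before it. There is no depth.
- manip.close_job(): hands the job in; it is judged then, once.
The state is a dict: "t": time; "qpos": joint angles; "joint_vel": joint speeds; "effort": joint torques, N m; "tool_pos": TCP position; "tool_rot": TCP orientation; "ft_force": force on the tool from outside, world axes, zero at the start; "wrist_torque": the same for the moment, N m; "grip_width": finger opening in mm; "grip_force": force on a finger pad.
Only numpy, scipy, OpenCV 4.12 (cv2) and the standard library are available. Lean on these libraries where they do the work, as an engineer would, in place of code of your own. Each camera call takes 0.05 s, during which the arm holds its last target. There are 200 camera calls.

### The job

Clear the gift-wrapping counter: lay every loose nougat bar in the white storage tub and put every ribbon spool in the low wooden crate. Once all the bars are in, set the wooden lid on the tub and press it down until it sits level and fully home on the rim all round. Leave the tins and gift boxes where they stand.

Things in the scene. Friction and masses are not known exactly. Their poses are not given: they have to be found in the camera images.
- tub: white plastic storage tub, open on top, fixed to the counter. Outside 134 (own x) x 174 (own y) mm, rim 64 mm above its underside; inside 116 x 156 mm, walls 9, floor 5 mm thick. Origin: centre of its underside, z up
- tub_rim (a point): centre of the tub's mouth, level with its hard rim. Dark rubber seal strips along the four sides stand 8 mm proud of the rim; each sinks into it under about 2.5 N and stays down. So a lid just set down rests about 8 mm too high; a push of 10 to 15 N on its middle drives it home (lid origin then at this point)
- lid: loose light-wood lid of the tub, 0.13 to 0.2 kg. Plate 138 (own x) x 178 (own y) x 6 mm; under it a plug 108 x 148 mm, 12 mm deep, enters the tub's mouth with 4 mm to spare each side; either way round fits. Origin: centre of the plate's underside, z up. At the start it lies on the counter on its plug, handle up
- lid_handle (a point): middle of the top of the lid's dark wooden bar handle: 70 mm long (lid's x), 18 mm wide (lid's y), 26 mm high above the plate; this point is 32 mm above the lid's origin
- crate: low open wooden crate for wrapping materials, fixed to the counter, to the right, between two stacked nougat trays about 140 mm high, 10 mm or more away. Outside 130 mm (own x) by 184 mm (own y), 50 mm high; inside 118 x 172 mm, walls and floor 6 mm. Origin: centre of its underside, z up
- bar0: wrapped nougat bar in a pale crinkled wrapper, 28 x 100 x 20 mm (solid core 26 x 88 x 19), lying flat, about 0.05 kg, rigid. Origin: centre of its underside; its own y runs along its length, x across its narrow 28 mm side. There are two or three loose bars on the counter; an absent one reads None
- bar1: wrapped nougat bar in a pale crinkled wrapper, 28 x 100 x 20 mm (solid core 26 x 88 x 19), lying flat, about 0.05 kg, rigid. Origin: centre of its underside; its own y runs along its length, x across its narrow 28 mm side. There are two or three loose bars on the counter; an absent one reads None
- bar2: wrapped nougat bar in a pale crinkled wrapper, 28 x 100 x 20 mm (solid core 26 x 88 x 19), lying flat, about 0.05 kg, rigid. Origin: centre of its underside; its own y runs along its length, x across its narrow 28 mm side. There are two or three loose bars on the counter; an absent one reads None
- spool0: ribbon spool lying flat: wooden round flanges 63 mm in diameter, 22 mm high in all, a short ribbon tail at one side that offers no resistance, 0.06 kg. Origin: underside; the round axis passes 5 mm from the origin towards the spool's own +y; own z is up. There are two or three spools; an absent one reads None
- spool1: ribbon spool lying flat: wooden round flanges 63 mm in diameter, 22 mm high in all, a short ribbon tail at one side that offers no resistance, 0.06 kg. Origin: underside; the round axis passes 4 mm from the origin towards the spool's own +y; own z is up. There are two or three spools; an absent one reads None
- spool2: ribbon spool lying flat: wooden round flanges 63 mm in diameter, 22 mm high in all, a short ribbon tail at one side that offers no resistance, 0.06 kg. Origin: underside; the round axis passes 5 mm from the origin towards the spool's own +y; own z is up. There are two or three spools; an absent one reads None
- by_tin_c: bystander: low round red sweet tin, 69 mm across, 40 mm high, loose. Origin: centre of its underside
- by_tin_a: bystander: low round blue sweet tin, 67 mm across, 45 mm high, loose. Origin: centre of its underside
- by_box_c: bystander: gift carton with a ribbon bow, 61 x 81 x 70 mm, loose. Origin: centre of its underside
- by_box_d: bystander: gift carton with a ribbon bow, 51 x 78 x 75 mm, loose. Origin: centre of its underside

How it is judged (in metres and radians):
On the way, in this order (a step that is already met when the one before it is completed fails the run):
1. every bar that is there lies in the tub (x of bar0 in the frame of tub between -0.058 and 0.058 m and y of bar0 in the frame of tub between -0.078 and 0.078 m and z of bar0 in the frame of tub between -0.005 and 0.045 m and x of bar1 in the frame of tub between -0.058 and 0.058 m and y of bar1 in the frame of tub between -0.078 and 0.078 m and z of bar1 in the frame of tub between -0.005 and 0.045 m and x of bar2 in the frame of tub between -0.058 and 0.058 m and y of bar2 in the frame of tub between -0.078 and 0.078 m and z of bar2 in the frame of tub between -0.005 and 0.045 m), for 0.2 s.
2. with the bars inside, the lid is pressed home on the rim (all of step 1 and z of lid in the frame of tub between 0.061 and 0.0665 m and horizontal distance between lid and tub below 0.009 m and angle between the x axis of lid and the x axis of tub, either way round below 0.12 rad and angle between lid's own z axis and vertical below 0.02 rad), for 0.2 s.
At the end, for the whole second after the job is handed in: Every bar lies inside the tub and every spool inside the crate, within the walls and below the rim (undersides less than 45 mm above the underside of the tub or crate); the lid sits on the tub, handle up, centred within 9 mm, its plate within 2.5 mm of the rim and level within 0.02 rad (all of step 2 and x of spool0 in the frame of crate between -0.06 and 0.06 m and y of spool0 in the frame of crate between -0.087 and 0.087 m and z of spool0 in the frame of crate between -0.005 and 0.046 m and x of spool1 in the frame of crate between -0.06 and 0.06 m and y of spool1 in the frame of crate between -0.087 and 0.087 m and z of spool1 in the frame of crate between -0.005 and 0.046 m and x of spool2 in the frame of crate between -0.06 and 0.06 m and y of spool2 in the frame of crate between -0.087 and 0.087 m and z of spool2 in the frame of crate between -0.005 and 0.046 m); the robot touches nothing.
It fails at once if a tin or gift box among the work is moved more than 50 mm or tipped over (distance of any of by_tin_c, by_tin_a, by_box_c, by_box_d from where it was at the start of the episode above 0.05 m or angle between any of by_tin_c, by_tin_a, by_box_c, by_box_d's own z axis and vertical above 0.6 rad).
Of bar0, bar1, bar2 only 2 to 3 are there at a start; the rules pass over those that are not, and their reading is None.
Of spool0, spool1, spool2 only 2 to 3 are there at a start; the rules pass over those that are not, and their reading is None.
At some moment in a run one of bar0, bar1, bar2, spool0, spool1, spool2 may be knocked a few centimetres aside while the robot is not near it.
Once in a run the grip may slacken for a moment while it holds something.
It also fails if it takes over 208 s, if anything falls off the work surface, if the arm or the gripper's body presses on something with over 40 N, if the wrist force passes 120 N, or if a joint passes its speed limit or range.

## Working session

There is one attempt and no reset: what is moved stays moved. The work goes in short steps, Python scripts to look and compute and a shell command to move; the robot and the scene stay as the last step left them, time stands still between calls to the robot, and variables do not carry over. Pictures are saved under pics/ and viewed, at most 14 in all, crops included, and the job is handed in when it is done.

```bash
ls; mkdir -p pics; cat > h.py <<'E'
import numpy as np, cv2, sys
from workcell import manip, camrig
from scipy.spatial.transform import Rotation as R
def rot(q): return R.from_quat([q[1],q[2],q[3],q[0]]).as_matrix()
def cam(name):
    s=manip.sense(); c=camrig.read_camera(name)
    f=192/np.tan(np.radians(c["vertical_fov"])/2)
    if name=="wrist":
        T=np.array(c["tool_from_camera"]); Rt=rot(s["tool_rot"])
        Rc=Rt@T[:3,:3]; o=Rt@T[:3,3]+np.array(s["tool_pos"])
    else: Rc=rot(c["orientation"]); o=np.array(c["origin"])
    return dict(im=c["frame"],f=f,cx=c["cx"],cy=c["cy"],R=Rc,o=o)
def px2w(c,u,v,z):
    d=c["R"]@np.array([(u-c["cx"])/c["f"],(v-c["cy"])/c["f"],1.]); return c["o"]+d*(z-c["o"][2])/d[2]
def w2px(c,p):
    q=c["R"].T@(np.array(p,float)-c["o"]); return q[0]/q[2]*c["f"]+c["cx"],q[1]/q[2]*c["f"]+c["cy"]
def save(c,n,s=1.5): cv2.imwrite("pics/"+n,cv2.resize(c["im"][:,:,::-1],None,fx=s,fy=s,interpolation=cv2.INTER_CUBIC))
E
python3 - <<'E'
from h import *
import pickle
for n in("top","side"):
    c=cam(n);save(c,n+"0.png");pickle.dump(c,open(n+".pkl","wb"));print(n,c["o"],c["R"].round(2).tolist(),c["f"],c["cx"],c["cy"])
print(manip.sense())
E
```

```text
drive.py
pics
workcell.py
top [ 370.06300325  -42.42766203 1292.79141513] [[0.0, -0.99, 0.16], [-1.0, 0.0, 0.01], [-0.01, -0.16, -0.99]] 440.7115099135256 255.955572825786 192.47410946301497
side [432.88274133 891.427918   500.86397139] [[-0.99, -0.06, 0.11], [-0.13, 0.42, -0.9], [0.01, -0.91, -0.43]] 358.8716778696323 258.41490739884705 187.7904392400103
{'t': 0.1, 'qpos': array([ 1.16437148e+00,  3.00416030e-01,  1.52154122e+00, -3.72778743e-05,
        1.32068330e+00, -6.65875853e-02]), 'joint_vel': array([-4.29426861e-04, -2.00689057e-03, -1.36024654e-03,  2.89648975e-03,
        2.82198898e-04, -2.80312540e-05]), 'effort': array([ 2.34661071e-03, -5.32648587e+01, -3.53280401e+01,  7.09605287e-02,
        2.34717719e-02, -1.12804632e-04]), 'tool_pos': array([183.24333316, 518.32048006, 204.93339438]), 'tool_rot': array([-1.05210714e-04,  1.69097570e-01,  9.85599177e-01, -5.13591979e-04]), 'ft_force': array([-1.01158207, -0.26852867, -0.43404218]), 'wrist_torque': array([-0.02887698, -0.00857002, -0.02793993]), 'grip_force': 0.0, 'grip_width': 93.83920098927878}
```

View pics/top0.png

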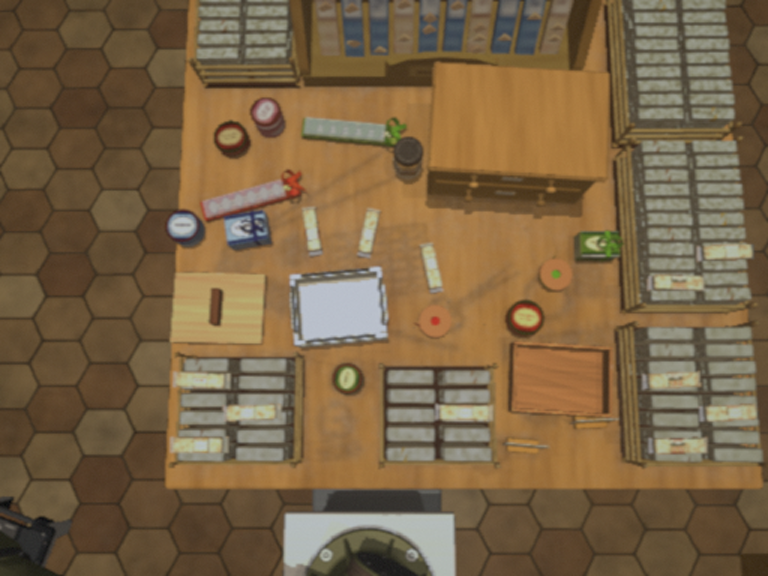

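View pics/side0.png

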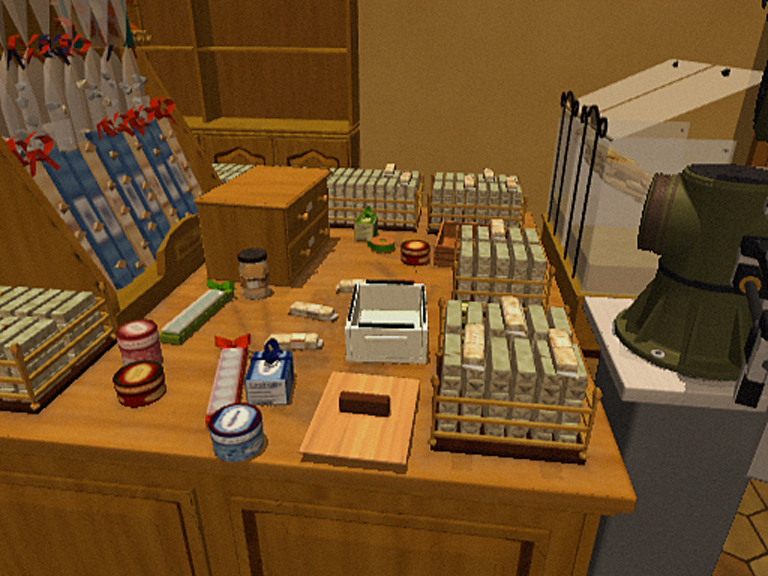

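The top view shows three bars at (312,231), (369,232) and (430,267). There are two spools at (435,321) and (555,274), the lid at (218,308), the tub at (338,306) and the crate at (560,380). The side view agrees. I'll zoom in to refine these.

```bash
python3 - <<'E'
from h import *
import pickle
c=pickle.load(open("top.pkl","rb"))
cv2.imwrite("pics/crop.png",cv2.resize(c["im"][130:290,105:425,::-1],None,fx=2.5,fy=2.5,interpolation=cv2.INTER_CUBIC))
E
```

```text
(no output)
```

View pics/crop.png

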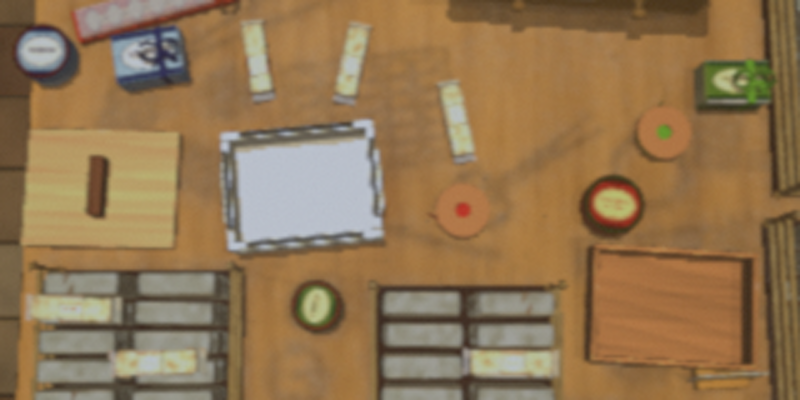

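```bash
python3 - <<'E'
from h import *
import pickle
c=pickle.load(open("top.pkl","rb"))
W=lambda p,z: px2w(c,p[0]/2.5+105-.3,p[1]/2.5+130-.3,z)[:2]
for n,P,z in [("lid",[(28,129),(180,133),(175,247),(22,244)],18),("tub",[(220,135),(373,121),(384,240),(229,254)],64),("crate",[(590,246),(755,256),(752,367),(586,360)],50),
 ("handle",[(90,156),(104,156),(104,217),(90,217)],44)]:
    w=np.array([W(p,z) for p in P]); dx=(w[0]-w[3])+(w[1]-w[2]); a=np.arctan2(dx[1],dx[0]); dy=w[0]-w[1]+w[3]-w[2];a2=np.arctan2(-dy[0],dy[1])
    print(n,w.mean(0).round(1),"yaw",a.round(3),a2.round(3),"size",np.hypot(*dx)/2,np.hypot(*dy)/2)
for n,p,q in [("A",(254,20),(262,102)),("B",(357,23),(344,103)),("C",(448,81),(464,161))]:
    a,b=W(p,15),W(q,15); print(n,((a+b)/2).round(1),"len dir",np.arctan2(*(a-b)[::-1]).round(3),np.hypot(*(a-b)))
for n,p in [("S1",(462,210)),("S2",(664,132))]: print(n,W(p,22).round(1))
for n,p,z in [("redtin",(612,204),40),("greentin",(318,305),45),("greenbox",(725,83),75),("bluebox",(150,58),70),("bluetin",(42,50),45)]: print(n,W(p,z).round(1))
T=camrig.read_camera("wrist");print(np.array(T["tool_from_camera"]).round(2),T["vertical_fov"])
print(rot(manip.sense()["tool_rot"]).round(3))
E
```

```text
lid [537.1 294.1] yaw -0.008 -0.024 size 134.98047443473584 179.00658607717415
tub [531.8  56.1] yaw 0.094 0.09 size 135.62002211805714 173.94801152815162
crate [ 398.4 -356.3] yaw -0.072 -0.051 size 124.66276532196429 183.9290459827164
handle [535.4 292.1] yaw 0.04 -0.001 size 70.53798473204992 16.083676889924515
A [690.  113.6] len dir 0.112 101.0570406681213
B [687.3   3.2] len dir -0.153 98.93026877782084
C [ 616.8 -121.5] len dir 0.183 97.74034579708372
S1 [ 510.2 -126.9]
S2 [ 601.6 -364. ]
redtin [ 515.  -296.9]
greentin [400.6  37.5]
greenbox [ 648.  -421.5]
bluebox [679.8 230.5]
bluetin [696.  362.8]
[[ 0.0000e+00 -9.6000e-01 -2.6000e-01  7.7470e+01]
 [ 1.0000e+00  0.0000e+00 -0.0000e+00 -1.0000e-01]
 [ 0.0000e+00 -2.6000e-01  9.6000e-01 -1.7757e+02]
 [ 0.0000e+00  0.0000e+00  0.0000e+00  1.0000e+00]] 69.28028938613353
[[-0.943  0.333 -0.   ]
 [ 0.333  0.943 -0.001]
 [ 0.    -0.001 -1.   ]]
```

```bash
echo '[94,0,0,0,-0.085,94,0,0,0,-0.085,94,0,0,0,-0.085,94,0,0,0,-0.085]' | python3 drive.py; echo '[94,-23,-29,0,0,94,-23,-29,0,0,94,-23,-29,0,0,94,-23,-29,0,0,94,-23,-29,0,0,94,-23,-29,0,0,94,-23,-29,0,0,94,-23,-29,0,0]' | python3 drive.py; echo '[94,-23,-29,0,0,94,-23,-29,0,0,94,-23,-29,0,0,94,-23,-29,0,0,94,-23,-29,0,0,94,-23,-29,0,0,94,-23,-29,0,0,94,-5,0,0,0]' | python3 drive.py
python3 - <<'E'
from h import *
import pickle
c=cam("wrist");pickle.dump(c,open("w1.pkl","wb"));save(c,"w1.png",1.56)
E
```

```text
t: 0.48
tool_pos: [183.3, 518.4, 205.2]
tool_rot: [-0.0, -0.002, 1.0, -0.0]
ft_force: [-0.8, -0.0, 0.3]
grip_width: 94.5
grip_force: 0.0
t: 1.15
tool_pos: [368.1, 285.0, 205.4]
tool_rot: [0.0, -0.0, 1.0, -0.0]
ft_force: [0.9, 0.4, -0.8]
grip_width: 94.3
grip_force: 0.0
t: 1.82
tool_pos: [535.5, 79.3, 204.9]
tool_rot: [-0.0, 0.002, 1.0, -0.0]
ft_force: [-0.4, -0.5, -0.6]
grip_width: 93.9
grip_force: 0.0
```

View pics/w1.png

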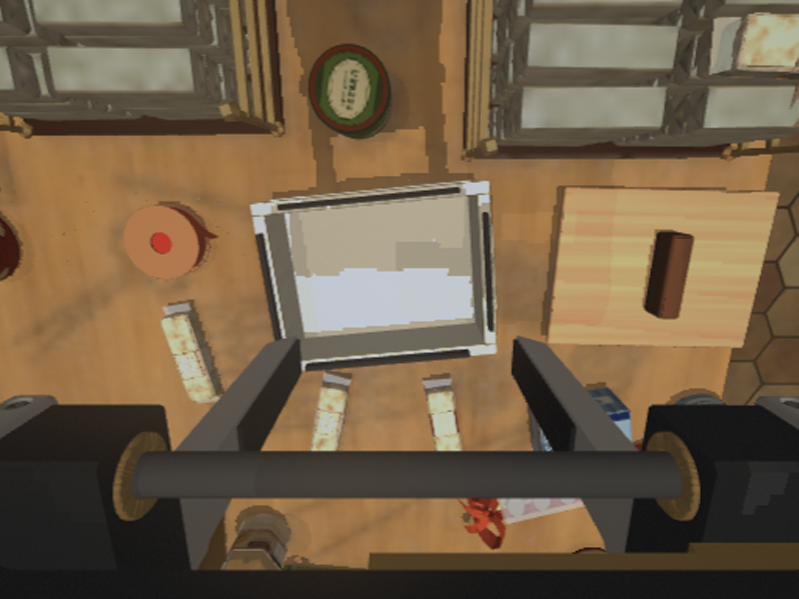

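The wrist view shows the tub rim corners at (251,207), (490,182) and (495,352). The lid is on the right, with its handle around (670,273). Spool 1 is at (162,242), and the bars' near ends are at (335,382), (440,383) and (178,310).

```bash
python3 - <<'E'
from h import *
import pickle
c=pickle.load(open("w1.pkl","rb"))
W=lambda p,z: px2w(c,p[0]/1.56-.2,p[1]/1.56-.2,z)[:2].round(1)
print(c["cx"],c["cy"],c["f"])
print("tub",[W(p,64) for p in [(251,207),(490,182),(495,352)]])
print("tubctr",(W((251,207),64)+W((495,352),64))/2)
L=[W(p,18) for p in [(563,186),(778,191),(743,347),(549,345)]]; print("lid",L,np.mean(L,0))
H=[W(p,44) for p in [(658,231),(693,235),(678,319),(645,314)]]; print("handle",H,np.mean(H,0))
print("C",(W((176,306),12)+W((207,400),12))/2,"Cends",W((176,306),12),W((207,400),12))
print("S1",W((161,242),22)); print("Bend",W((337,377),10)); print("Aend",W((437,379),10))
E
```

```text
260.1144308644015 189.42355787879032 277.9030630667907
tub [array([478.2, -32.5]), array([461.3, 139.1]), array([591.1, 149.2])]
tubctr [534.65  58.35]
lid [array([465.1, 207.3]), array([469.6, 383.1]), array([606.1, 382. ]), array([603.7, 207.4])] [536.125 294.95 ]
handle [array([498.8, 275.1]), array([501.9, 302.8]), array([570.8, 302.2]), array([566.4, 274.6])] [534.475 288.675]
C [ 614.45 -118.15] Cends [ 567.9 -126.2] [ 661.  -110.1]
S1 [ 509.2 -125.2]
Bend [638.4  14. ]
Aend [640.8 107.9]
```

```bash
cat > g.py <<'E'
from h import *
x,y,z,a=map(float,sys.argv[1:5]); s=manip.sense(); M=rot(s["tool_rot"]); p=np.array(s["tool_pos"])
a0=np.arctan2(M[1,1],M[0,1]); d=np.array([x,y,z])-p
t=-(a-a0); t=(t+np.pi)%(2*np.pi)-np.pi
print("pos",p.round(1),"a0",a0.round(3),"turn",t.round(3),"then dx",round(d@[-np.sin(a),np.cos(a),0],1),"dy",round(d@[np.cos(a),np.sin(a),0],1),"dz",-d[2].round(1),"q6",s["qpos"][5].round(2))
E
python3 g.py 690 113.6 2 1.683
```

```text
pos [535.   81.3 204.8] a0 1.567 turn -0.116 then dx -157.7 dy 14.7 dz 202.8 q6 -1.48
```

```bash
echo '[60,0,0,0,-0.116,54,-31.5,3,0,0,54,-31.5,3,0,0,54,-31.5,3,0,0,54,-31.5,3,20,0,54,-31.5,3,30,0,54,0,0,30,0,54,0,0,0,0]' | python3 drive.py 15;  python3 g.py 690 113.6 2 1.683
python3 - <<'E'
from h import *
import pickle
c=cam("wrist");pickle.dump(c,open("w2.pkl","wb"));save(c,"w2.png",1.56)
E
```

```text
t: 2.53
tool_pos: [684.1, 117.6, 118.7]
tool_rot: [-0.006, -0.059, 0.998, -0.0]
ft_force: [-1.4, 0.8, -1.3]
grip_width: 54.1
grip_force: 0.0
pos [684.1 117.6 118.7] a0 1.688 turn 0.005 then dx -5.4 dy -4.6 dz 116.7 q6 -1.57
```

View pics/w2.png

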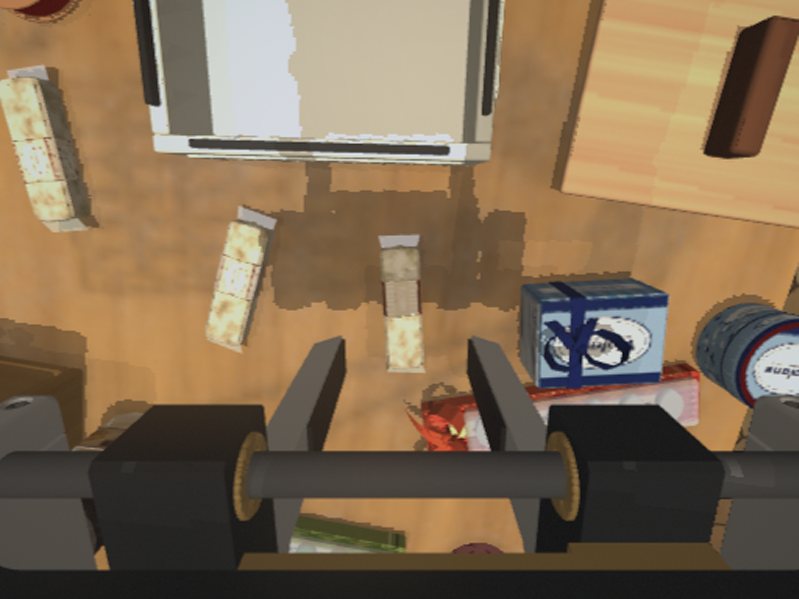

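Bar A is centred between the fingers, from (400,240) to (407,372). Bar B runs from (258,212) to (226,348) and bar C from (28,72) to (68,228).

```bash
python3 - <<'E'
from h import *
import pickle
c=pickle.load(open("w2.pkl","rb"))
W=lambda p,z: px2w(c,p[0]/1.56-.2,p[1]/1.56-.2,z)[:2]
for n,p,q in [("A",(400,238),(407,372)),("B",(258,211),(224,349)),("C",(28,70),(68,230))]:
    a,b=W(p,15),W(q,15); print(n,((a+b)/2).round(1),"dir",np.arctan2(*(b-a)[::-1]).round(3),np.hypot(*(a-b)))
print("tub far corners",W((152,150),64),W((492,158),64))
E
python3 g.py 688 114 2 1.683
```

```text
A [690.8 116.9] dir 0.166 94.45889441539256
B [686.4   6.6] dir -0.207 99.50980954966388
C [ 617.8 -112.9] dir 0.172 94.34087190965799
tub far corners [608.3891967  -21.90696948] [591.85838706 151.28736096]
pos [684.7 117.4 123.2] a0 1.688 turn 0.005 then dx -2.9 dy -3.8 dz 121.2 q6 -1.57
```

```bash
echo '[54,-5,-2,0,-0.02,54,0,0,35,0,54,0,0,35,0,54,0,0,30,0,54,0,0,12,0,54,0,0,6,0,54,0,0,0,0,54,0,0,0,0]' | python3 drive.py 15;  python3 g.py 690 115.5 2 1.70
```

```text
t: 3.25
tool_pos: [693.2, 115.3, 11.7]
tool_rot: [0.002, -0.068, 0.998, 0.0]
ft_force: [-0.5, -0.1, 0.3]
grip_width: 54.1
grip_force: 0.0
pos [693.2 115.3  11.7] a0 1.707 turn 0.007 then dx 3.1 dy 0.7 dz 9.7 q6 -1.59
```

```bash
echo '[54,3,0,9,0,54,0,0,0,0,20,0,0,0,0,20,0,0,0,0,20,0,0,0,0,20,0,0,0,0,20,0,0,0,0,20,0,0,0,0]' | python3 drive.py 15;echo '[20,0,0,0,0,20,0,0,-20,0,20,0,0,-30,0,20,0,0,-30,0,20,0,0,-30,0,20,0,0,0,0,20,0,0,0,0]' | python3 drive.py
python3 g.py 527.5 103 105 1.663;
```

```text
t: 3.92
tool_pos: [689.3, 114.7, 0.3]
tool_rot: [0.0, -0.068, 0.998, 0.0]
ft_force: [-0.2, -0.5, 5.4]
grip_width: 26.0
grip_force: 16.4
t: 4.5
tool_pos: [689.5, 114.7, 111.2]
tool_rot: [0.001, -0.068, 0.998, 0.0]
ft_force: [-0.2, -0.6, -1.2]
grip_width: 26.0
grip_force: 14.9
pos [689.5 114.7 111.2] a0 1.707 turn 0.044 then dx 162.3 dy 3.2 dz 6.2 q6 -1.59
```

```bash
echo '[20,0,0,0,0.044,20,27,0.5,0,0,20,27,0.5,0,0,20,27,0.5,0,0,20,27,0.5,0,0,20,27,0.5,0,0,20,26,0.5,0,0,20,0,0,0,0]' | python3 drive.py;python3 g.py 528.7 102.8 20 1.663; python3 - <<'E'
from h import *
c=cam("wrist");save(c,"w3.png",1.25)
E
```

```text
t: 5.17
tool_pos: [524.0, 102.6, 107.9]
tool_rot: [-0.002, -0.046, 0.999, -0.0]
ft_force: [-0.3, -0.4, -1.6]
grip_width: 26.1
grip_force: 1.5
pos [524.  102.6 107.9] a0 1.663 turn 0.0 then dx -4.7 dy -0.2 dz 87.9 q6 -1.54
```

View pics/w3.png

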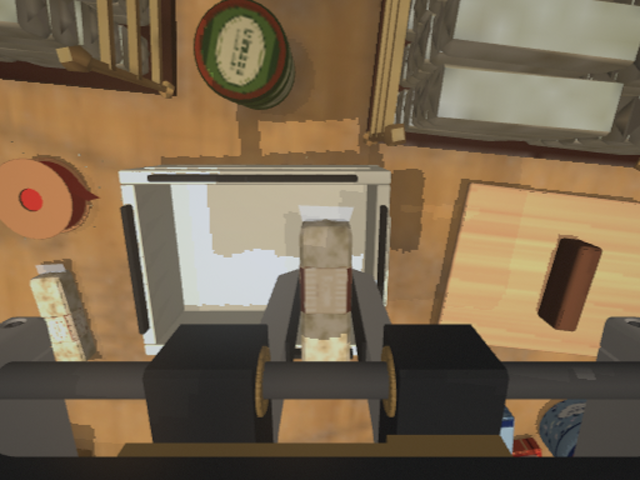

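The bar is held over the tub's +y side. The grip dipped to 1.5 N, so I'll hold still and regrip.

```bash
echo '[20,0,0,0,0,20,0,0,0,0,20,0,0,0,0]' | python3 drive.py 25;python3 g.py 529 101.3 22 1.663; python3 - <<'E'
from h import *
c=cam("wrist")
W=lambda p,z: px2w(c,p[0]/1.25,p[1]/1.25,z)[:2].round(1)
print([W(p,64) for p in [(119,175),(391,172),(387,300)]], (W((119,175),64)+W((391,172),64))/2+67*np.array([np.cos(.093),np.sin(.093)]))
E
```

```text
t: 5.47
tool_pos: [528.8, 102.8, 109.2]
tool_rot: [-0.0, -0.046, 0.999, -0.0]
ft_force: [-0.1, -0.8, 0.6]
grip_width: 25.8
grip_force: 25.0
pos [528.8 102.8 109.2] a0 1.663 turn -0.0 then dx -0.1 dy -1.5 dz 87.2 q6 -1.54
[array([483.8, -32.5]), array([466., 139.]), array([553.8, 148.8])] [541.61046727  59.4720219 ]
```

```bash
echo '[20,-1.5,-0.5,0,0,20,0,0,30,0,20,0,0,30,0,20,0,0,25,0,20,0,0,0,0,20,0,0,0,0,36,0,0,0,0,36,0,0,0,0]' | python3 drive.py;echo '[36,0,0,0,0,36,0,0,-30,0,36,0,0,-35,0,40,0,0,-35,0,54,0,0,-10,0,54,0,0,0,0]' | python3 drive.py;python3 g.py 686.5 5.5 100 1.39
```

```text
t: 6.18
tool_pos: [531.0, 102.6, 26.6]
tool_rot: [0.001, -0.046, 0.999, 0.0]
ft_force: [-0.0, 0.7, 1.1]
grip_width: 34.7
grip_force: 0.0
t: 6.68
tool_pos: [531.4, 102.7, 138.6]
tool_rot: [0.003, -0.046, 0.999, 0.0]
ft_force: [0.7, -0.0, -0.4]
grip_width: 49.8
grip_force: 0.0
pos [531.4 102.7 138.6] a0 1.663 turn 0.273 then dx -170.0 dy -67.7 dz 38.6 q6 -1.54
```

```bash
echo '[54,0,0,0,0.1,54,0,0,0,0.1,54,0,0,0,0.073,54,-34,-13.5,0,0,54,-34,-13.5,0,0,54,-34,-13.5,0,0,54,-34,-13.5,0,0,54,-34,-13.5,0,0]' | python3 drive.py;echo '[54,0,0,20,0,54,0,0,0,0,54,0,0,0,0]' | python3 drive.py;python3 g.py 686.5 5.5 2 1.39;python3 - <<'E'
from h import *
c=cam("wrist");save(c,"w4.png",1.25)
import pickle;pickle.dump(c,open("w4.pkl","wb"))
E
```

```text
t: 7.35
tool_pos: [685.8, 4.4, 133.0]
tool_rot: [-0.001, 0.09, 0.996, -0.0]
ft_force: [0.9, 0.6, 1.1]
grip_width: 54.1
grip_force: 0.0
t: 7.6
tool_pos: [683.6, 5.7, 112.2]
tool_rot: [-0.002, 0.09, 0.996, -0.0]
ft_force: [0.4, 1.0, 1.3]
grip_width: 54.0
grip_force: 0.0
pos [683.6   5.7 112.2] a0 1.39 turn -0.0 then dx -2.9 dy 0.4 dz 110.2 q6 -1.44
```

View pics/w4.png

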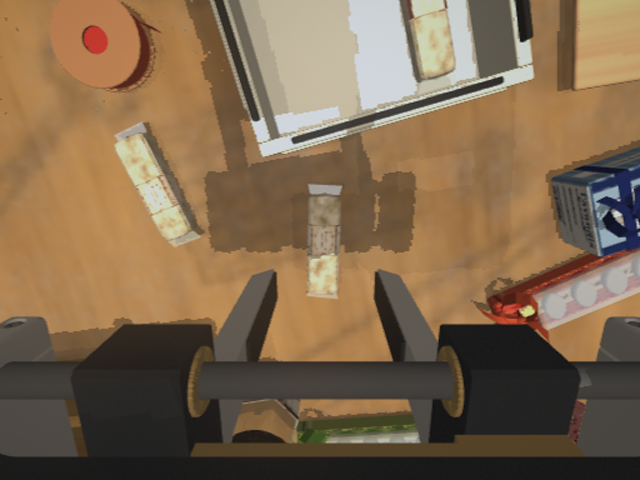

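Bar A lies flat in the tub. Bar B is between the fingers, from (325,187) to (322,297), and C runs from (131,130) to (186,241).

```bash
python3 - <<'E'
from h import *
import pickle
c=pickle.load(open("w4.pkl","rb"))
W=lambda p,z: px2w(c,p[0]/1.25,p[1]/1.25,z)[:2]
for n,p,q in [("B",(325,187),(322,297)),("C",(131,130),(186,241))]:
    a,b=W(p,15),W(q,15); print(n,((a+b)/2).round(1),"dir",np.arctan2(*(b-a)[::-1]).round(3),np.hypot(*(a-b)))
print("jar",W((265,403),60),W((265,403),100),"S1",W((95,40),22))
print("tub edge",W((264,156),64),W((534,77),64),np.array((W((264,156),64)+W((534,77),64))/2-67*np.array([np.cos(.093),np.sin(.093)])))
E
```

```text
B [686.9   3.5] dir -0.208 94.35670973490683
C [ 617.8 -115.5] dir 0.177 93.28598593148676
jar [793.64917882 -62.63718878] [761.42678291 -48.34841315] S1 [ 511.11751906 -125.38437685]
tub edge [608.67913323 -20.17848341] [592.72491927 149.4974584 ] [533.99155898  58.4374656 ]
```

```bash
echo '[54,-2,0,0,0,54,0,0,35,0,54,0,0,35,0,54,0,0,30,0,54,0,0,10,0,54,0,0,0,0,54,0,0,0,0,54,0,0,0,0]' | python3 drive.py 20;python3 g.py 686.5 5.5 2 1.39
```

```text
t: 8.32
tool_pos: [688.2, 5.3, 7.6]
tool_rot: [0.002, 0.09, 0.996, 0.0]
ft_force: [0.2, 0.3, 1.3]
grip_width: 54.1
grip_force: 0.0
pos [688.2   5.3   7.6] a0 1.39 turn 0.0 then dx 1.7 dy -0.1 dz 5.6 q6 -1.44
```

```bash
echo '[54,1,-1,5,0,54,0,0,0,0,20,0,0,0,0,20,0,0,0,0,20,0,0,0,0,20,0,0,0,0,20,0,0,0,0,20,0,0,0,0]' | python3 drive.py 20;echo '[20,0,0,0,0,20,0,0,-20,0,20,0,0,-30,0,20,0,0,-30,0,20,0,0,-30,0,20,0,0,0,0,20,0,0,0,0]' | python3 drive.py
python3 g.py 538.3 13.6 105 1.663;
```

```text
t: 8.98
tool_pos: [686.1, 4.3, 0.4]
tool_rot: [0.0, 0.09, 0.996, 0.0]
ft_force: [-0.5, -0.1, 5.4]
grip_width: 25.8
grip_force: 21.5
t: 9.57
tool_pos: [686.3, 4.3, 111.2]
tool_rot: [0.001, 0.09, 0.996, 0.0]
ft_force: [0.2, -1.1, -1.1]
grip_width: 25.9
grip_force: 19.9
pos [686.3   4.3 111.2] a0 1.39 turn -0.273 then dx 146.5 dy 22.9 dz 6.2 q6 -1.44
```

```bash
echo '[20,0,0,0,-0.1,20,0,0,0,-0.1,20,0,0,0,-0.073,20,36,5.7,0,0,20,37,5.7,0,0,20,37,5.7,0,0,20,36.5,5.8,0,0,20,0,0,0,0]' | python3 drive.py;echo '[20,0,0,0,0,20,0,0,0,0,20,0,0,20,0]' | python3 drive.py;python3 g.py 538.3 13.6 21 1.663
```

```text
t: 10.23
tool_pos: [530.6, 14.3, 106.7]
tool_rot: [-0.004, -0.046, 0.999, 0.0]
ft_force: [0.7, -0.3, 0.4]
grip_width: 25.9
grip_force: 19.9
t: 10.48
tool_pos: [540.6, 13.5, 92.2]
tool_rot: [0.003, -0.046, 0.999, -0.0]
ft_force: [1.2, 0.2, -0.5]
grip_width: 26.6
grip_force: 19.9
pos [540.6  13.5  92.2] a0 1.663 turn -0.0 then dx 2.3 dy 0.3 dz 71.2 q6 -1.71
```

```bash
echo '[20,0,0,0,0,20,0,0,0,0,20,0,0,0,0]' | python3 drive.py;python3 g.py 538.3 13.6 21 1.663;echo '[20,0,0,25,0,20,0,0,25,0,20,0,0,14,0,20,0,0,0,0,20,0,0,0,0,36,0,0,0,0,36,0,0,0,0,36,0,0,0,0]' | python3 drive.py;echo '[36,0,0,0,0,36,0,0,-30,0,36,0,0,-35,0,40,0,0,-35,0,54,0,0,-10,0,54,0,0,0,0]' | python3 drive.py;python3 g.py 617.5 -116.5 110 1.748
```

```text
t: 10.73
tool_pos: [538.4, 13.6, 89.9]
tool_rot: [-0.0, -0.046, 0.999, 0.0]
ft_force: [0.3, -0.8, -0.2]
grip_width: 26.1
grip_force: 19.9
pos [538.4  13.6  89.9] a0 1.663 turn -0.0 then dx 0.1 dy 0.0 dz 68.9 q6 -1.71
t: 11.4
tool_pos: [538.5, 13.6, 27.0]
tool_rot: [0.001, -0.046, 0.999, -0.0]
ft_force: [0.2, -0.0, -0.3]
grip_width: 35.6
grip_force: 0.0
t: 11.9
tool_pos: [539.2, 13.6, 139.0]
tool_rot: [0.003, -0.046, 0.999, -0.0]
ft_force: [0.4, 0.6, -0.5]
grip_width: 49.4
grip_force: 0.0
pos [539.2  13.6 139. ] a0 1.663 turn -0.085 then dx -54.2 dy -141.9 dz 29.0 q6 -1.71
```

```bash
echo '[54,0,0,0,-0.085,54,-11,-28.4,0,0,54,-11,-28.4,0,0,54,-11,-28.4,0,0,54,-11,-28.4,0,0,54,-10,-28.4,15,0,54,0,0,15,0,54,0,0,0,0]' | python3 drive.py;echo '[54,0,0,0,0,54,0,0,0,0,54,0,0,0,0]' | python3 drive.py;python3 g.py 617.5 -116.5 2 1.748;python3 - <<'E'
from h import *
c=cam("wrist");save(c,"w5.png",1.25)
import pickle;pickle.dump(c,open("w5.pkl","wb"))
E
```

```text
t: 12.57
tool_pos: [614.2, -117.4, 100.6]
tool_rot: [-0.003, -0.088, 0.996, 0.001]
ft_force: [0.6, 0.0, -0.9]
grip_width: 54.0
grip_force: 0.0
t: 12.82
tool_pos: [616.1, -115.9, 106.6]
tool_rot: [0.0, -0.089, 0.996, -0.0]
ft_force: [-0.2, 0.4, -0.5]
grip_width: 54.0
grip_force: 0.0
pos [ 616.1 -115.9  106.6] a0 1.749 turn 0.001 then dx -1.3 dy -0.8 dz 104.6 q6 -1.99
```

View pics/w5.png

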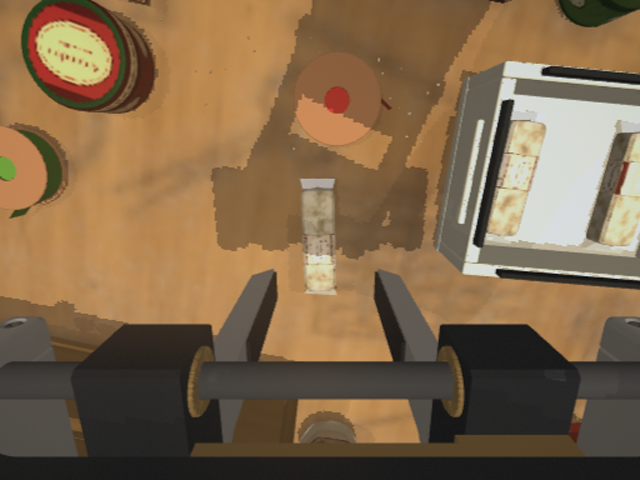

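Bars A and B lie in the tub. Bar C is between the fingers at (318,183)–(320,293), and S1 is at (337,100). A cabinet edge shows at lower left, so I'll check its distance.

```bash
python3 - <<'E'
from h import *
import pickle
c=pickle.load(open("w5.pkl","rb"))
W=lambda p,z: px2w(c,p[0]/1.25,p[1]/1.25,z)[:2]
for n,p,q in [("C",(318,182),(320,294))]:
    a,b=W(p,15),W(q,15); print(n,((a+b)/2).round(1),"dir",np.arctan2(*(b-a)[::-1]).round(3),np.hypot(*(a-b)))
print("S1",W((337,99),22),"S2",W((4,168),22),"cab",W((60,318),0),W((0,300),0))
t=pickle.load(open("top.pkl","rb")); print("cab top",px2w(t,427/1.5,195/1.5,0),px2w(t,580/1.5,215/1.5,0))
E
```

```text
C [ 616.2 -120.7] dir 0.191 93.62877752031756
S1 [ 509.69541223 -126.40558528] S2 [ 600.62644537 -360.8018952 ] cab [ 734.12356202 -338.67052034] [ 725.49743491 -391.05786745]
cab top [ 768.10336736 -116.72871679    0.        ] [ 725.58465513 -423.66882525    0.        ]
```

```bash
echo '[54,0,-1,0,0,54,0,0,35,0,54,0,0,35,0,54,0,0,25,0,54,0,0,8,0,54,0,0,0,0,54,0,0,0,0,54,0,0,0,0]' | python3 drive.py 20;python3 g.py 617.5 -116.5 2 1.748
```

```text
t: 13.53
tool_pos: [616.8, -117.6, 3.9]
tool_rot: [0.001, -0.089, 0.996, -0.0]
ft_force: [-0.1, 0.5, 0.6]
grip_width: 54.0
grip_force: 0.0
pos [ 616.8 -117.6    3.9] a0 1.748 turn 0.0 then dx -0.9 dy 1.0 dz 1.9 q6 -1.99
```

```bash
echo '[54,0,-1,1,0,54,0,0,0,0,20,0,0,0,0,20,0,0,0,0,20,0,0,0,0,20,0,0,0,0,20,0,0,0,0,20,0,0,0,0]' | python3 drive.py 20;echo '[20,0,0,0,0,20,0,0,-20,0,20,0,0,-30,0,20,0,0,-30,0,20,0,0,-30,0,20,0,0,0,0,20,0,0,0,0]' | python3 drive.py
python3 g.py 534.3 58.4 105 1.663;
```

```text
t: 14.2
tool_pos: [616.4, -118.6, 1.8]
tool_rot: [0.0, -0.089, 0.996, -0.0]
ft_force: [1.3, -0.3, 1.2]
grip_width: 25.9
grip_force: 20.0
t: 14.78
tool_pos: [617.0, -118.7, 113.3]
tool_rot: [0.001, -0.089, 0.996, -0.0]
ft_force: [0.6, 0.7, -1.6]
grip_width: 25.9
grip_force: 20.0
pos [ 617.  -118.7  113.3] a0 1.748 turn 0.085 then dx 66.0 dy 183.9 dz 8.3 q6 -2.0
```

```bash
echo '[20,0,0,0,0.085,20,11,30.7,0,0,20,11,30.7,0,0,20,11,30.7,0,0,20,11,30.7,0,0,20,11,30.7,0,0,20,11,30.4,0,0,20,0,0,0,0]' | python3 drive.py;echo '[20,0,0,20,0,20,0,0,0,0,20,0,0,0,0,20,0,0,0,0]' | python3 drive.py;python3 g.py 534.3 58.4 24 1.663;python3 - <<'E'
from h import *
c=cam("wrist");save(c,"w6.png",1.25)
import pickle;pickle.dump(c,open("w6.pkl","wb"))
E
```

```text
t: 15.45
tool_pos: [531.0, 62.3, 110.3]
tool_rot: [-0.002, -0.048, 0.999, 0.0]
ft_force: [-0.3, -0.3, -0.9]
grip_width: 25.6
grip_force: 20.0
t: 15.78
tool_pos: [533.7, 58.0, 91.7]
tool_rot: [-0.0, -0.046, 0.999, 0.0]
ft_force: [-0.3, -0.1, -0.0]
grip_width: 26.1
grip_force: 20.0
pos [533.7  58.   91.7] a0 1.662 turn -0.001 then dx -0.6 dy 0.3 dz 67.7 q6 -1.62
```

View pics/w6.png

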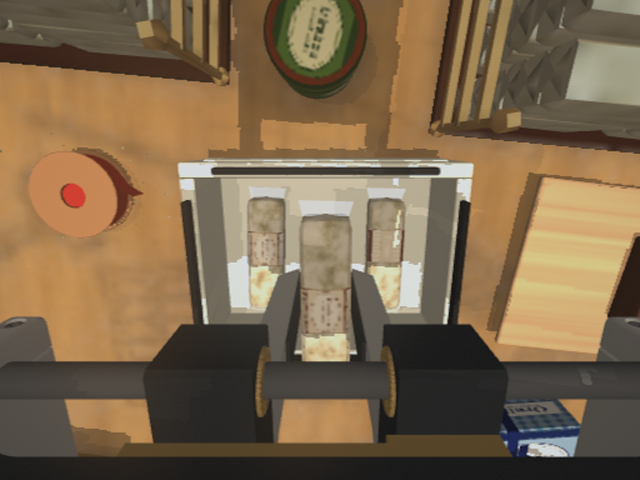

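The two placed bars leave a clear middle lane, and the held bar is centred over it. Lowering and releasing.

```bash
echo '[20,0,0,25,0,20,0,0,25,0,20,0,0,17,0,20,0,0,0,0,20,0,0,0,0,34,0,0,0,0,34,0,0,0,0,34,0,0,0,0]' | python3 drive.py;echo '[34,0,0,0,0,34,0,0,-30,0,34,0,0,-35,0,34,0,0,-30,0,70,0,0,-10,0,70,0,0,0,0]' | python3 drive.py;echo '[70,0,0,0,0,70,0,0,0,0,70,0,0,0,0]' | python3 drive.py; python3 - <<'E'
from h import *
import pickle
c=pickle.load(open("w6.pkl","rb"))
W=lambda p,z: px2w(c,p[0]/1.25,p[1]/1.25,z)[:2]
a,b=W((180,170),64),W((473,165),64);print(a,b,(a+b)/2+67*np.array([np.cos(.093),np.sin(.093)]))
c=cam("wrist");save(c,"w7.png",1.25)
pickle.dump(c,open("w7.pkl","wb"))
E
python3 g.py 536 293 105 1.556
```

```text
t: 16.5
tool_pos: [534.4, 58.4, 26.1]
tool_rot: [0.001, -0.046, 0.999, -0.0]
ft_force: [-0.1, -0.2, 0.2]
grip_width: 34.2
grip_force: 0.0
t: 17.0
tool_pos: [535.0, 58.5, 132.7]
tool_rot: [0.003, -0.046, 0.999, -0.0]
ft_force: [0.2, 0.3, -0.1]
grip_width: 44.2
grip_force: 0.0
t: 17.25
tool_pos: [533.0, 58.4, 128.2]
tool_rot: [-0.001, -0.046, 0.999, -0.0]
ft_force: [-0.4, -0.3, -0.4]
grip_width: 64.0
grip_force: 0.0
[479.98910167 -31.5666424 ] [461.51903788 137.66063626] [537.46453705  59.26901883]
pos [533.1  58.4 128.3] a0 1.663 turn 0.107 then dx 0.6 dy 234.6 dz 23.3 q6 -1.62
```

View pics/w7.png

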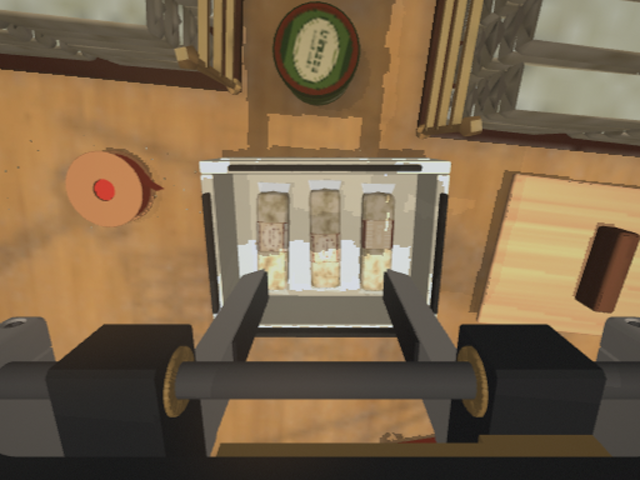

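All three bars lie flat in the tub. To refine the tub's centre for the lid fit, I'll overlay a model of it.

```bash
cat > ov.py <<'E'
from h import *
import pickle
def rect(cx,cy,a,hx,hy,z):
    return [np.array([cx+np.cos(a)*i*hx-np.sin(a)*j*hy,cy+np.sin(a)*i*hx+np.cos(a)*j*hy,z]) for i,j in((1,1),(1,-1),(-1,-1),(-1,1))]
def draw(c,rs,s=3):
    im=cv2.resize(np.ascontiguousarray(c["im"][:,:,::-1]),None,fx=s,fy=s,interpolation=cv2.INTER_CUBIC)
    for r,col in rs:
        P=np.array([[(w2px(c,p)[0]+.5)*s,(w2px(c,p)[1]+.5)*s] for p in r]).round().astype(int)
        cv2.polylines(im,[P],True,col,1)
    return im
E
python3 - <<'E'
from ov import *
T=(534.5,58.5,.095)
rs=[(rect(*T,67,87,64),(0,0,255)),(rect(*T,58,78,64),(0,255,0)),(rect(536,293.5,-.012,69,89,18),(255,0,255)),(rect(536,293.5,-.012,35,9,44),(255,255,0))]
a=draw(pickle.load(open("w7.pkl","rb")),rs)[350:850,430:1130]
b=draw(pickle.load(open("w1.pkl","rb")),rs)[300:770,430:1530]
cv2.imwrite("pics/ov.png",np.vstack([cv2.resize(a,(490,350)),cv2.resize(b,(580,248))[:, :490]]) if 0 else np.vstack([np.pad(cv2.resize(a,(504,360)),((0,0),(0,38),(0,0))),cv2.resize(b,(542,232))]))
E
```

```text
(no output)
```

View pics/ov.png

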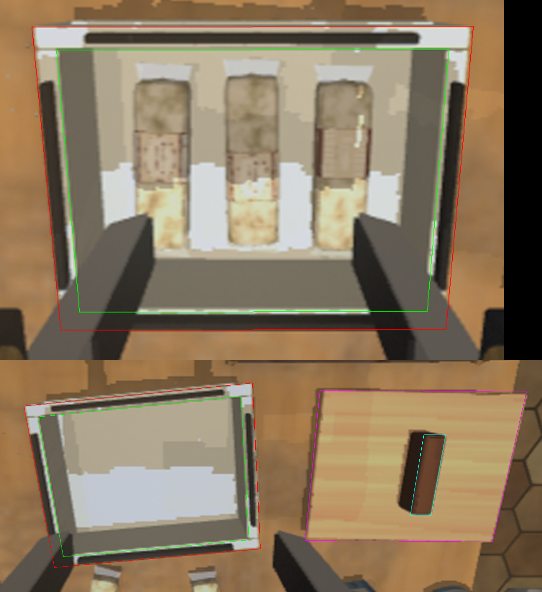

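The model fits both views well, so I take the tub at (534.5, 58.5, yaw 0.095) and the lid at (536, 293.5, yaw -0.012).

```bash
echo '[50,0,0,0,0.104,50,0,33.6,0,0,50,0,33.6,0,0,50,0,33.6,0,0,50,0,33.6,0,0,50,0,33.6,0,0,50,0,33.6,0,0,50,0,33.6,0,0]' | python3 drive.py;echo '[44,0,0,20,0,44,0,0,20,0,44,0,0,0,0,44,0,0,0,0,44,0,0,0,0]' | python3 drive.py;python3 g.py 536 293.5 21 1.559;python3 - <<'E'
from ov import *
c=cam("wrist");pickle.dump(c,open("w8.pkl","wb"))
rs=[(rect(536,293.5,-.012,69,89,18),(255,0,255)),(rect(536,293.5,-.012,35,9,44),(255,255,0))]
cv2.imwrite("pics/w8.png",cv2.resize(draw(c,rs),(768,576)))
E
```

```text
t: 17.97
tool_pos: [535.9, 295.2, 128.7]
tool_rot: [-0.001, 0.006, 1.0, -0.0]
ft_force: [0.4, -0.5, 0.6]
grip_width: 50.2
grip_force: 0.0
t: 18.38
tool_pos: [536.8, 293.5, 90.5]
tool_rot: [0.0, 0.006, 1.0, 0.0]
ft_force: [0.3, -0.4, 0.6]
grip_width: 44.1
grip_force: 0.0
pos [536.8 293.5  90.5] a0 1.559 turn -0.0 then dx 0.8 dy -0.0 dz 69.5 q6 -1.12
```

View pics/w8.png

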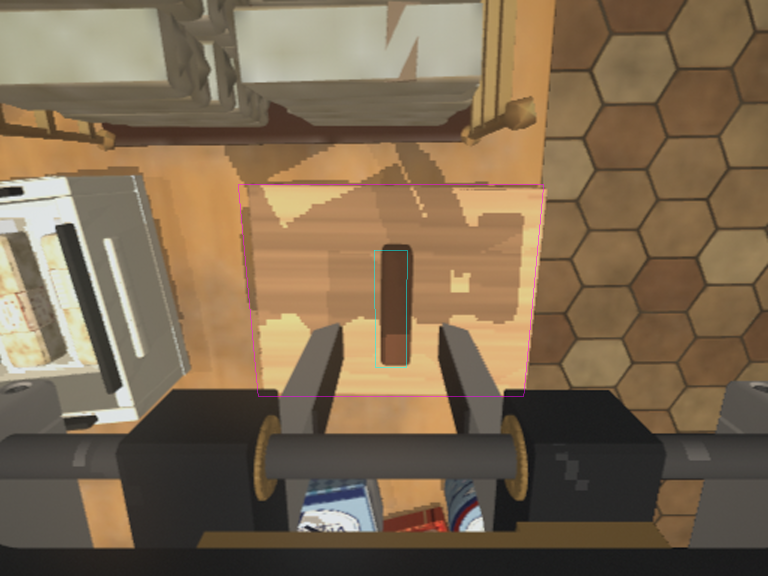

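The plate outline matches, and the handle sits about 2.5 mm further +y than I modelled. I'll shift over, go down and grip.

```bash
echo '[44,1,2.5,0,0,44,0,0,30,0,44,0,0,30,0,44,0,0,8,0,44,0,0,0,0,44,0,0,0,0,44,0,0,0,0]' | python3 drive.py;python3 g.py 535.5 296 21 1.559;echo '[10,0,0,0,0,10,0,0,0,0,10,0,0,0,0,10,0,0,0,0,10,0,0,0,0,10,0,0,0,0,10,0,0,0,0,10,0,0,0,0]' | python3 drive.py 40
```

```text
t: 19.02
tool_pos: [536.4, 296.6, 23.7]
tool_rot: [0.001, 0.006, 1.0, 0.001]
ft_force: [-0.4, -0.4, -1.0]
grip_width: 44.1
grip_force: 0.0
pos [536.4 296.6  23.7] a0 1.559 turn -0.0 then dx 0.9 dy -0.6 dz 2.7 q6 -1.11
t: 19.68
tool_pos: [535.6, 296.3, 22.1]
tool_rot: [0.0, 0.006, 1.0, 0.0]
ft_force: [-1.0, -1.1, 4.6]
grip_width: 17.8
grip_force: 40.0
```

```bash
echo '[10,0,0,0,0,10,0,0,-10,0,10,0,0,-20,0,10,0,0,-25,0,10,0,0,-25,0,10,0,0,-20,0,10,0,0,0,0,10,0,0,0,0]' | python3 drive.py;python3 g.py 534.7 58.5 100 1.666
```

```text
t: 20.35
tool_pos: [535.6, 296.2, 122.2]
tool_rot: [0.001, 0.006, 1.0, 0.0]
ft_force: [0.4, 0.3, -1.7]
grip_width: 17.2
grip_force: 40.0
pos [535.6 296.2 122.2] a0 1.559 turn -0.107 then dx 23.5 dy -236.5 dz 22.2 q6 -1.11
```

```bash
echo '[10,0,0,0,-0.107,10,3.4,-33.8,0,0,10,3.4,-33.8,0,0,10,3.4,-33.8,0,0,10,3.4,-33.8,0,0,10,3.4,-33.8,0,0,10,3.4,-33.8,0,0,10,3.1,-33.7,0,0]' | python3 drive.py;echo '[10,0,0,0,0,10,0,0,0,0,10,0,0,0,0,10,0,0,0,0]' | python3 drive.py;python3 g.py 534.7 58.5 100 1.666;python3 - <<'E'
from ov import *
c=cam("wrist");pickle.dump(c,open("w9.pkl","wb"))
s=manip.sense();print(s["grip_force"],s["grip_width"]); p=s["tool_pos"]
lo=112.0
rs=[(rect(534.5,58.5,.095,67,87,64),(0,0,255)),(rect(p[0],p[1],.095,69,89,p[2]-4),(255,0,255)),(rect(p[0],p[1],.095,35,9,p[2]+22),(255,255,0))]
cv2.imwrite("pics/w9.png",cv2.resize(draw(c,rs),(768,576)))
E
```

```text
t: 21.02
tool_pos: [533.4, 56.8, 120.0]
tool_rot: [-0.001, -0.048, 0.999, -0.0]
ft_force: [0.7, 0.1, -1.4]
grip_width: 17.5
grip_force: 40.0
t: 21.35
tool_pos: [534.3, 59.4, 121.0]
tool_rot: [-0.001, -0.048, 0.999, 0.0]
ft_force: [-0.3, 0.1, -1.2]
grip_width: 17.4
grip_force: 40.0
pos [534.3  59.4 121. ] a0 1.667 turn 0.001 then dx -0.4 dy -0.9 dz 21.0 q6 -1.62
39.97419834136963 17.332147392949302
```

View pics/w9.png

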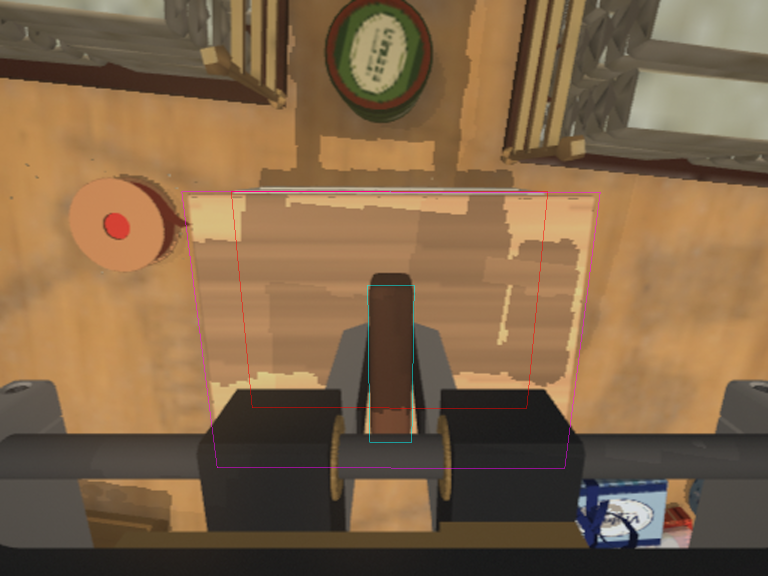

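Plate and handle agree with the model, and the lid is held level. I'll nudge it and lower it.

```bash
echo '[10,-1.2,-1,0,0,10,0,0,15,0,10,0,0,15,0,10,0,0,0,0,10,0,0,0,0,10,0,0,0,0]' | python3 drive.py;echo '[10,0,0,3,0,10,0,0,3,0,10,0,0,0,0,10,0,0,0,0]' | python3 drive.py;echo '[10,0,0,3,0,10,0,0,0,0,10,0,0,0,0]' | python3 drive.py
```

```text
t: 21.9
tool_pos: [536.2, 57.9, 92.5]
tool_rot: [0.0, -0.048, 0.999, -0.0]
ft_force: [0.5, 0.7, -2.7]
grip_width: 18.0
grip_force: 40.0
t: 22.23
tool_pos: [535.9, 57.6, 85.8]
tool_rot: [-0.0, -0.048, 0.999, -0.0]
ft_force: [0.4, -0.1, -1.5]
grip_width: 17.5
grip_force: 40.0
t: 22.48
tool_pos: [535.8, 57.6, 82.7]
tool_rot: [-0.0, -0.048, 0.999, -0.0]
ft_force: [-0.7, 0.1, -1.4]
grip_width: 17.6
grip_force: 40.0
```

Plug entered freely, with no lateral force. Lowering further.

```bash
for i in 1 2 3; do :; done; echo '[10,0,0,2,0,10,0,0,0,0,10,0,0,0,0]' | python3 drive.py|grep -E 'tool_pos|ft';echo '[10,0,0,2,0,10,0,0,0,0,10,0,0,0,0]' | python3 drive.py|grep -E 'tool_pos|ft'
```

```text
tool_pos: [536.0, 57.6, 81.0]
ft_force: [-0.8, -0.2, 1.8]
tool_pos: [536.1, 57.6, 79.1]
ft_force: [-2.6, -0.0, 4.8]
```

```bash
echo '[10,0,0,2,0,10,0,0,0,0,10,0,0,0,0]' | python3 drive.py|grep -E 'tool_pos|ft';echo '[10,0,0,2,0,10,0,0,0,0,10,0,0,0,0]' | python3 drive.py|grep -E 'tool_pos|ft';echo '[10,0,0,1.5,0,10,0,0,0,0,10,0,0,0,0]' | python3 drive.py|grep -E 'tool_pos|ft'
```

```text
tool_pos: [536.1, 57.6, 77.1]
ft_force: [-1.6, 0.2, 5.0]
tool_pos: [536.0, 57.6, 75.1]
ft_force: [-1.0, -0.2, 5.2]
tool_pos: [536.1, 57.6, 74.1]
ft_force: [-6.1, -0.9, 10.6]
```

```bash
echo '[10,0,0,1,0,10,0,0,0,0,10,0,0,0,0]' | python3 drive.py|grep -E 'tool_pos|ft|rot';echo '[10,0,0,0.5,0,10,0,0,0,0,10,0,0,0,0]' | python3 drive.py|grep -E 'tool_pos|ft'
```

```text
tool_pos: [536.1, 57.6, 74.1]
tool_rot: [0.001, -0.048, 0.999, -0.0]
ft_force: [-10.5, -0.2, 24.1]
tool_pos: [536.2, 57.6, 74.0]
ft_force: [-14.4, -1.3, 29.8]
```

The lid is hard against the rim. I'll release and then press on the middle of the handle with closed fingers to make sure it's level.

```bash
echo '[10,0,0,-1.5,0,10,0,0,-1,0,44,0,0,0,0,44,0,0,0,0,44,0,0,0,0,44,0,0,0,0,44,0,0,0,0]' | python3 drive.py 15;echo '[44,0,0,-20,0,44,0,0,-20,0,0,0,0,0,0,0,0,0,0,0,0,0,0,0,0,0,0,0,0,0,0,0,0,0,0,0,0,0,0,0]' | python3 drive.py;echo '[0,-1,0,8,0,0,0,0,4,0,0,0,0,0,0,0,0,0,0,0]' | python3 drive.py
```

```text
t: 24.82
tool_pos: [535.9, 57.6, 74.1]
tool_rot: [-0.0, -0.048, 0.999, 0.0]
ft_force: [0.3, 0.1, 0.6]
grip_width: 43.6
grip_force: 0.0
t: 25.48
tool_pos: [535.6, 57.6, 113.6]
tool_rot: [-0.001, -0.048, 0.999, 0.0]
ft_force: [0.6, -0.1, 0.6]
grip_width: 7.5
grip_force: 0.0
t: 25.82
tool_pos: [536.6, 57.7, 101.7]
tool_rot: [-0.001, -0.048, 0.999, -0.0]
ft_force: [-0.5, -1.0, 0.7]
grip_width: 0.2
grip_force: 0.0
```

```bash
echo '[0,0,0,4,0,0,0,0,0,0,0,0,0,0,0]' | python3 drive.py|grep -E 'tool_pos|ft';echo '[0,0,0,1.5,0,0,0,0,0,0,0,0,0,0,0]' | python3 drive.py|grep -E 'tool_pos|ft';echo '[0,0,0,1,0,0,0,0,0,0,0,0,0,0,0]' | python3 drive.py|grep -E 'tool_pos|ft'
```

```text
tool_pos: [536.8, 57.7, 98.1]
ft_force: [0.0, -0.2, 0.4]
tool_pos: [536.9, 57.7, 96.8]
ft_force: [-0.1, 0.1, -0.1]
tool_pos: [537.0, 57.7, 96.3]
ft_force: [-1.3, -0.8, 5.1]
```

```bash
echo '[0,0,0,1,0,0,0,0,0,0,0,0,0,0,0]' | python3 drive.py|grep -E 'tool_pos|ft';echo '[0,0,0,0.5,0,0,0,0,0,0,0,0,0,0,0,0,0,0,0,0]' | python3 drive.py|grep -E 'tool_pos|ft'; echo '[0,0,0,-4,0,0,0,0,-30,0,90,0,0,-30,0,90,0,0,-30,0,90,0,0,-20,0,90,0,0,0,0]' | python3 drive.py; python3 g.py 510 -126 120 1.571; python3 - <<'E'
from ov import *
c=cam("side");t=cam("top");pickle.dump(t,open("top2.pkl","wb"))
a=cv2.resize(c["im"][150:330,150:360,::-1],None,fx=2.4,fy=2.4,interpolation=cv2.INTER_CUBIC)
b=cv2.resize(t["im"][130:290,200:425,::-1],None,fx=1.2,fy=1.2)
b=cv2.copyMakeBorder(b,0,a.shape[0]-b.shape[0],0,0,0);cv2.imwrite("pics/lid.png",np.hstack([a,b]))
E
```

```text
tool_pos: [537.1, 57.7, 96.2]
ft_force: [-6.2, -0.9, 15.5]
tool_pos: [537.1, 57.7, 96.2]
ft_force: [-9.4, -1.0, 21.9]
t: 27.65
tool_pos: [538.3, 57.8, 212.8]
tool_rot: [0.003, -0.048, 0.999, -0.0]
ft_force: [0.4, 0.0, 1.1]
grip_width: 23.5
grip_force: 0.0
pos [538.3  57.8 212.8] a0 1.666 turn 0.095 then dx 28.4 dy -183.8 dz 92.8 q6 -1.63
```

View pics/lid.png

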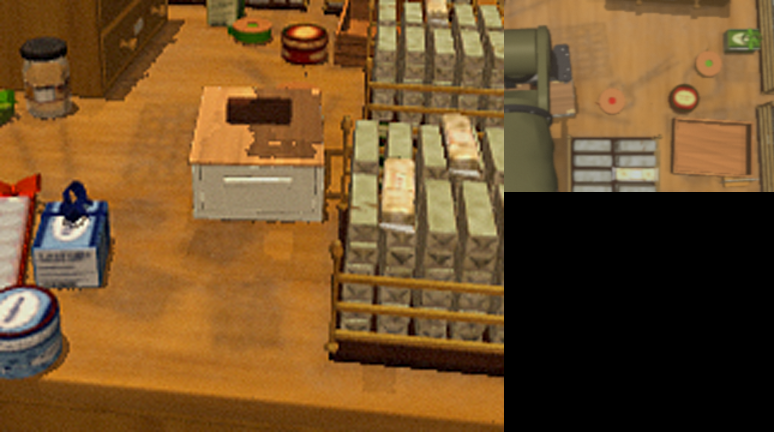

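The lid sits level and flush on the tub. Both spools are where they were, S1 at inset (612,100) and S2 at (708,63). That uses up my picture views, so from here I'll measure numerically.

```bash
cat > hub.py <<'E'
from ov import *
def hub(c,col,exp,win=45,z=22):
    hsv=cv2.cvtColor(np.ascontiguousarray(c["im"]),cv2.COLOR_RGB2HSV); H,S,V=[hsv[:,:,i].astype(int) for i in range(3)]
    m=((H<5)|(H>172))&(S>150)&(V>110) if col=="r" else (H>40)&(H<75)&(S>120)&(V>70)
    u,v=w2px(c,[*exp,z]); yy,xx=np.mgrid[:384,:512]; m&=np.hypot(xx-u,yy-v)<win
    n,l,st,ce=cv2.connectedComponentsWithStats(m.astype(np.uint8))
    if n<2: return None
    i=1+np.argmax(st[1:,4]); return st[i,4],px2w(c,*ce[i],z).round(1)
E
echo '[90,0,0,0,0.095,90,5,-31,0,0,90,5,-31,0,0,90,5,-31,0,0,90,5,-31,0,0,90,4,-31,0,0,90,4,-29,20,0,90,0,0,20,0]' | python3 drive.py
echo '[90,0,0,30,0,90,0,0,0,0,90,0,0,0,0,90,0,0,0,0]' | python3 drive.py;python3 g.py 510 -126 2 1.571
python3 - <<'E'
from hub import *
print(hub(cam("wrist"),"r",(510,-126)),hub(cam("top"),"g",(601,-364),15))
t=pickle.load(open("top.pkl","rb"));print(hub(t,"r",(510,-126),12),hub(t,"g",(601,-364),12))
E
```

```text
t: 28.42
tool_pos: [508.0, -130.2, 166.9]
tool_rot: [-0.0, 0.002, 1.0, -0.0]
ft_force: [1.6, 0.1, -1.2]
grip_width: 84.8
grip_force: 0.0
t: 28.75
tool_pos: [509.2, -126.1, 139.1]
tool_rot: [0.0, -0.0, 1.0, -0.0]
ft_force: [0.5, 0.7, 1.0]
grip_width: 90.0
grip_force: 0.0
pos [ 509.2 -126.1  139.1] a0 1.571 turn 0.0 then dx -0.8 dy 0.1 dz 137.1 q6 -1.88
(np.int32(167), array([ 509. , -126.6,   22. ])) (np.int32(12), array([ 602.4, -364.1,   22. ]))
(np.int32(14), array([ 510.8, -127.6,   22. ])) (np.int32(11), array([ 602.6, -363.7,   22. ]))
```

```bash
echo '[92,0,-0.5,35,0,92,0,0,35,0,92,0,0,35,0,92,0,0,22,0,92,0,0,6,0,92,0,0,0,0,92,0,0,0,0,92,0,0,0,0]' | python3 drive.py;python3 g.py 509.5 -126.6 3 1.571;echo '[50,0,0,0,0,50,0,0,0,0,50,0,0,0,0,50,0,0,0,0,50,0,0,0,0,50,0,0,0,0,50,0,0,0,0,50,0,0,0,0]' | python3 drive.py 15
```

```text
t: 29.52
tool_pos: [510.1, -127.1, 7.3]
tool_rot: [0.001, -0.0, 1.0, -0.0]
ft_force: [-0.2, 0.2, -0.7]
grip_width: 92.3
grip_force: 0.0
pos [ 510.1 -127.1    7.3] a0 1.571 turn 0.0 then dx 0.6 dy 0.5 dz 4.3 q6 -1.89
t: 30.18
tool_pos: [509.0, -126.8, 5.5]
tool_rot: [0.0, -0.0, 1.0, -0.0]
ft_force: [-1.1, -0.4, 4.3]
grip_width: 62.9
grip_force: 15.0
```

```bash
echo '[50,0,0,-15,0,50,0,0,-35,0,50,0,0,-35,0,50,0,0,-35,0,50,0,0,-35,0,50,0,0,-20,0.1,50,0,0,0,0.12,50,0,0,0,0.12]' | python3 drive.py 25; echo '[50,0,0,0,0.12,50,0,0,0,0.12,50,0,0,0,0.12,50,0,0,0,0.12,50,0,0,0,0.12,50,0,0,0,0.12,50,0,0,0,0.12,50,0,0,0,0.12]' | python3 drive.py;echo '[50,0,0,0,0.12,50,0,0,0,0.12,50,0,0,0,0.091,50,0,0,0,0]' | python3 drive.py;python3 g.py 400.8 -316.4 180 -0.06
```

```text
t: 30.85
tool_pos: [509.3, -126.9, 181.6]
tool_rot: [0.001, 0.172, 0.985, -0.0]
ft_force: [0.0, -0.2, -1.4]
grip_width: 62.5
grip_force: 25.0
t: 31.52
tool_pos: [508.8, -126.7, 179.9]
tool_rot: [-0.0, 0.607, 0.794, -0.0]
ft_force: [-0.2, 0.0, -0.3]
grip_width: 62.6
grip_force: 25.0
t: 31.85
tool_pos: [508.8, -126.7, 180.0]
tool_rot: [-0.0, 0.729, 0.684, -0.0]
ft_force: [0.2, -0.2, -0.8]
grip_width: 62.5
grip_force: 25.0
pos [ 508.8 -126.7  180. ] a0 -0.064 turn -0.004 then dx -195.8 dy -96.4 dz -0.0 q6 -0.25
```

```bash
echo '[50,-28,-13.8,0,0,50,-28,-13.8,0,0,50,-28,-13.8,0,0,50,-28,-13.8,0,0,50,-28,-13.8,0,0,50,-28,-13.8,0,0,50,-28,-13.8,0,0,50,0,0,0,0]' | python3 drive.py;echo '[50,0,0,20,0,50,0,0,0,0,50,0,0,0,0]' | python3 drive.py;python3 g.py 400.8 -316.4 16 -0.06
python3 - <<'E'
from ov import *
c=cam("wrist");pickle.dump(c,open("w10.pkl","wb"))
# score crate rim model by gradient along outline
g=cv2.cvtColor(c["im"],cv2.COLOR_RGB2GRAY).astype(np.float32); t=pickle.load(open("top.pkl","rb")); gt=cv2.cvtColor(t["im"],cv2.COLOR_RGB2GRAY).astype(np.float32)
mag=[cv2.GaussianBlur(np.hypot(cv2.Sobel(x,5,1,0),cv2.Sobel(x,5,0,1)),(0,0),1.) for x in(g,gt)]
best=[[],[]]
for dx in range(-12,13,2):
  for dy in range(-12,13,2):
    for a in np.arange(-.12,.03,.02):
      for k,cc in enumerate((c,t)):
        s=0
        for hx,hy in((65,92),(59,86)):
            r=rect(398.4+dx,-356.3+dy,a,hx,hy,50)
            P=np.array([w2px(cc,r[i]+(r[(i+1)%4]-r[i])*f) for i in range(4) for f in np.linspace(0,1,40)]).round().astype(int)
            ok=(P[:,0]>=0)&(P[:,0]<512)&(P[:,1]>=0)&(P[:,1]<(250 if k==0 else 384))
            s+=mag[k][P[ok,1],P[ok,0]].sum()/160
        best[k].append((round(s,1),398.4+dx,-356.3+dy,round(a,2)))
for b in best: print(sorted(b,reverse=True)[:4])
E
```

```text
t: 32.52
tool_pos: [398.5, -320.1, 180.1]
tool_rot: [-0.0, 0.728, 0.686, -0.0]
ft_force: [0.6, 0.6, -0.9]
grip_width: 62.5
grip_force: 25.0
t: 32.77
tool_pos: [400.5, -316.1, 159.8]
tool_rot: [-0.001, 0.727, 0.686, -0.0]
ft_force: [-0.2, -0.0, -0.2]
grip_width: 62.6
grip_force: 25.0
pos [ 400.5 -316.1  159.8] a0 -0.058 turn 0.002 then dx -0.3 dy 0.3 dz 143.8 q6 -0.68
[(np.float32(113.3), 398.4, -354.3, np.float64(-0.06)), (np.float32(109.8), 398.4, -360.3, np.float64(-0.06)), (np.float32(107.8), 400.4, -354.3, np.float64(-0.04)), (np.float32(107.6), 398.4, -354.3, np.float64(-0.08))]
[(np.float32(221.8), 394.4, -354.3, np.float64(-0.08)), (np.float32(221.1), 394.4, -352.3, np.float64(-0.06)), (np.float32(220.8), 394.4, -354.3, np.float64(-0.06)), (np.float32(220.6), 394.4, -352.3, np.float64(-0.08))]
```

The crate fit gives about (397, -354.5, yaw -0.065). Lowering the spool in.

```bash
echo '[50,0,-1,35,0,50,0,0,35,0,50,0,0,35,0,50,0,0,25,0,50,0,0,12,0,50,0,0,0,0,50,0,0,0,0,50,0,0,0,0]' | python3 drive.py;echo '[74,0,0,0,0,74,0,0,0,0,74,0,0,0,0,74,0,0,0,0,74,0,0,-20,0,74,0,0,-35,0,74,0,0,-35,0,74,0,0,-35,0]' | python3 drive.py;echo '[74,0,0,-30,0,90,0,0,0,0,90,0,0,0,0]' | python3 drive.py;python3 - <<'E'
from hub import *
print(hub(cam("wrist"),"r",(399,-316),40,28),hub(cam("top"),"g",(601,-364),15))
E
python3 g.py 602 -363 100 0.67
```

```text
t: 33.48
tool_pos: [400.6, -317.0, 19.8]
tool_rot: [0.001, 0.728, 0.686, 0.0]
ft_force: [-0.1, -0.3, -1.0]
grip_width: 62.4
grip_force: 25.0
t: 34.15
tool_pos: [399.4, -316.3, 145.0]
tool_rot: [-0.0, 0.728, 0.686, -0.0]
ft_force: [1.1, -0.7, -0.0]
grip_width: 73.9
grip_force: 0.0
t: 34.4
tool_pos: [400.2, -317.0, 174.7]
tool_rot: [0.002, 0.728, 0.686, 0.0]
ft_force: [-0.4, -0.4, -0.3]
grip_width: 84.0
grip_force: 0.0
(np.int32(145), array([ 399.7, -318.3,   28. ])) (np.int32(12), array([ 602.4, -364.1,   22. ]))
pos [ 399.4 -316.3  172.4] a0 -0.06 turn -0.73 then dx -162.4 dy 129.8 dz 72.4 q6 -0.68
```

S1 is in the crate at about (399.7, -318). Now S2.

```bash
echo '[92,0,0,0,-0.115,92,0,0,0,-0.115,92,0,0,0,-0.115,92,0,0,0,-0.115,92,0,0,0,0,92,0,0,0,0]' | python3 drive.py|tail -6|head -2;python3 g.py 602 -363 130 0.4
python3 - <<'E'
from hub import *
t=pickle.load(open("top.pkl","rb"));W=lambda p,z: px2w(t,p[0]/2.5+105-.3,p[1]/2.5+130-.3,z)[:2].round(1)
print("tray",W((770,190),0),W((770,190),140),"box base near edge",W((697,95),0),W((715,108),0))
E
```

```text
t: 35.0
tool_pos: [399.4, -316.3, 172.2]
pos [ 399.4 -316.3  172.2] a0 0.396 turn -0.004 then dx -121.9 dy 168.4 dz 42.2 q6 -1.14
tray [ 536.  -491.4] [ 518.  -442.7] box base near edge [ 650.5 -410.8] [ 634.7 -431.5]
```

```bash
echo '[92,-17.4,24.1,0,0,92,-17.4,24.1,0,0,92,-17.4,24.1,0,0,92,-17.4,24.1,0,0,92,-17.4,24.1,0,0,92,-17.4,24.1,0,0,92,-17.4,24.1,0,0,92,0,0,30,0]' | python3 drive.py|sed -n 2p;echo '[92,0,0,0,0,92,0,0,0,0,92,0,0,0,0,92,0,0,0,0]' | python3 drive.py|sed -n 2p
python3 - <<'E'
from hub import *
print(hub(cam("wrist"),"g",(602,-363),60))
E
python3 g.py 602 -363 5 0.4
```

```text
tool_pos: [608.4, -364.8, 148.2]
tool_pos: [602.3, -363.3, 144.9]
(np.int32(157), array([ 600.8, -362.1,   22. ]))
pos [ 602.3 -363.3  145. ] a0 0.399 turn -0.001 then dx 0.4 dy -0.2 dz 140.0 q6 -0.99
```

```bash
echo '[92,0.8,-0.5,35,0,92,0,0,35,0,92,0,0,35,0,92,0,0,25,0,92,0,0,8,0,92,0,0,0,0,92,0,0,0,0,92,0,0,0,0]' | python3 drive.py;python3 g.py 601.5 -362.8 4 .4;echo '[50,0,0,0,0,50,0,0,0,0,50,0,0,0,0,50,0,0,0,0,50,0,0,0,0,50,0,0,0,0,50,0,0,0,0,50,0,0,0,0]' | python3 drive.py 15
```

```text
t: 36.72
tool_pos: [602.8, -363.3, 8.2]
tool_rot: [0.002, 0.553, 0.833, -0.0]
ft_force: [0.9, 0.1, 0.4]
grip_width: 92.3
grip_force: 0.0
pos [ 602.8 -363.3    8.2] a0 0.4 turn -0.0 then dx 1.0 dy -1.0 dz 4.2 q6 -0.99
t: 37.38
tool_pos: [601.9, -362.6, 5.5]
tool_rot: [0.0, 0.553, 0.833, 0.0]
ft_force: [-1.1, 0.1, 3.0]
grip_width: 62.7
grip_force: 15.0
```

```bash
echo '[50,0,0,-15,0,50,0,0,-35,0,50,0,0,-35,0,50,0,0,-35,0,50,0,0,-35,0,50,0,0,-10,0.115,50,0,0,0,0.115,50,0,0,0,0.115]' | python3 drive.py 25|sed -n 2p; echo '[50,0,0,0,0.115,50,0,0,0,0,50,0,0,0,0]' | python3 drive.py;python3 g.py 394.5 -394.5 165 -0.065
```

```text
tool_pos: [602.0, -362.7, 172.6]
t: 38.3
tool_pos: [601.7, -362.5, 171.0]
tool_rot: [0.0, 0.727, 0.687, 0.0]
ft_force: [0.1, -0.1, 0.5]
grip_width: 62.4
grip_force: 25.0
pos [ 601.7 -362.5  171. ] a0 -0.056 turn 0.009 then dx -45.4 dy -204.7 dz 6.0 q6 -0.54
```

```bash
echo '[50,-6,-29.2,0,0,50,-6,-29.2,0,0,50,-6,-29.2,0,0,50,-6,-29.2,0,0,50,-6,-29.2,0,0,50,-6,-29.2,0,0,50,-6,-29.2,0,0,50,0,0,0,0]' | python3 drive.py|sed -n 2p;echo '[50,0,0,10,0,50,0,0,0,0,50,0,0,0,0]' | python3 drive.py|tail -2;python3 g.py 394.5 -394.5 20 -0.065
```

```text
tool_pos: [391.6, -393.0, 171.0]
grip_width: 62.3
grip_force: 25.0
pos [ 395.8 -391.8  159.5] a0 -0.058 turn 0.007 then dx -2.8 dy -1.1 dz 139.5 q6 -0.79
```

```bash
echo '[50,-3,-0.5,35,0,50,0,0,35,0,50,0,0,35,0,50,0,0,25,0,50,0,0,12,0,50,0,0,0,0,50,0,0,0,0,50,0,0,0,0]' | python3 drive.py;echo '[74,0,0,0,0,74,0,0,0,0,74,0,0,0,0,74,0,0,0,0,74,0,0,-20,0,74,0,0,-35,0,74,0,0,-35,0,74,0,0,-35,0]' | python3 drive.py|sed -n 2p;echo '[74,0,0,-35,0,90,0,0,-35,0,90,0,0,0,0,90,0,0,0,0]' | python3 drive.py;python3 - <<'E'
from hub import *
c=cam("wrist");print("r",hub(c,"r",(399,-318),40,28),"g",hub(c,"g",(394,-395),40,28))
t=cam("top")
print("top",hub(t,"r",(399,-318),12,28),hub(t,"g",(394,-395),12,28))
t0=pickle.load(open("top.pkl","rb"))
d=np.abs(t["im"].astype(int)-t0["im"].astype(int)).max(2)>60; d[:90]=0;d[300:]=0
n,l,st,ce=cv2.connectedComponentsWithStats(d.astype(np.uint8))
for i in range(1,n):
    if st[i,4]>25: print(st[i],ce[i].round())
E
```

```text
t: 39.88
tool_pos: [395.5, -395.9, 20.0]
tool_rot: [0.001, 0.728, 0.686, -0.0]
ft_force: [-0.4, -0.3, -0.4]
grip_width: 62.7
grip_force: 25.0
tool_pos: [394.3, -395.0, 145.0]
t: 40.88
tool_pos: [394.9, -395.6, 215.2]
tool_rot: [0.002, 0.728, 0.686, -0.0]
ft_force: [-0.2, 0.4, -0.0]
grip_width: 88.8
grip_force: 0.0
r (np.int32(140), array([ 399.6, -318.8,   28. ])) g (np.int32(102), array([ 394.3, -395.5,   28. ]))
top (np.int32(17), array([ 400.1, -320.6,   28. ])) (np.int32(12), array([ 395.9, -397.2,   28. ]))
[203 140  10  26 164] [207. 153.]
[240 143  11  25 132] [245. 155.]
[283 169  11  22 149] [288. 180.]
[ 193  178   65   52 2602] [225. 204.]
[141 193   8  24 100] [144. 201.]
[407 209  52  17 435] [436. 217.]
[404 220   6  14  43] [408. 228.]
[416 220   8  29 129] [419. 235.]
[442 230  12   7  37] [448. 233.]
[455 230   7   6  28] [458. 232.]
[428 241  37  20 471] [445. 251.]
[406 247   5  14  59] [408. 253.]
[383 251   6   6  28] [386. 254.]
[476 253  19   7  96] [484. 256.]
[383 256  29  25 365] [397. 270.]
[434 264  31   8 205] [449. 267.]
[449 265  42  20 326] [470. 276.]
[436 276   9   8  41] [439. 280.]
[355 279  55  21 742] [385. 291.]
[436 287  33  13 294] [452. 294.]
```

```bash
python3 - <<'E'
from ov import *
t=cam("top"); g=cv2.cvtColor(t["im"],cv2.COLOR_RGB2GRAY).astype(np.float32)
m=cv2.GaussianBlur(np.hypot(cv2.Sobel(g,5,1,0),cv2.Sobel(g,5,0,1)),(0,0),1.)
b=[]
for x in range(524,546,1):
  for y in range(48,70,1):
    for a in np.arange(.03,.17,.02):
        r=rect(x,y,a,69,89,70); P=np.array([w2px(t,r[i]+(r[(i+1)%4]-r[i])*f) for i in range(4) for f in np.linspace(0,1,40)]).round().astype(int)
        b.append((m[P[:,1],P[:,0]].mean(),x,y,round(a,2)))
print(sorted(b,reverse=True)[:4])
print(manip.close_job())
E
```

```text
[(np.float32(115.35197), 536, 57, np.float64(0.09)), (np.float32(113.88967), 536, 56, np.float64(0.09)), (np.float32(113.80631), 537, 56, np.float64(0.11)), (np.float32(113.70449), 537, 57, np.float64(0.09))]
the job is handed in; nothing more can be done
None
```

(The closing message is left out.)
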